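# Sweep the ground key blanks off the sorting tray into the basket

## Task

Sweep the four plain steel key blanks along the sorting tray with the fingertips, over its open edge and down into the blue basket; push them gently, never pick them up or pinch them. Leave the red-marked reject blank and the setting master where they are on the tray, and do not disturb the basket or the other things on the bench.

Things in the scene. Friction and masses are not known exactly. Their poses are not given: they have to be found in the camera images.
- tray: fixed sheet-steel sorting tray on a low blue stand, 276 (x) by 380 mm (y); origin on the bench under its middle, z up; flat deck 80 mm above it. Rims stand 23 mm above the deck along both x sides (inner faces x = -134, +134 mm) and the +y end (inner face y = +186 mm); the -y end (y = -190 mm) is open, without a rim, and hangs over the basket
- lip (a point): middle of the tray's open edge at deck height (tray x 0, y -190, z 80 mm), axes as the tray's: sweep towards -y. The blanks lie in three loose lanes along y, 88 mm apart: three nearer the edge, the fourth farther back, level with the reject and the master; each of these three is in its own lane. Nothing that must stay lies between a blank and the edge
- basket: loose blue plastic parts basket, outside 300 mm (x) by 200 mm (y), 68 mm high, walls 4 mm, inner floor 9 mm above its origin (centre of the underside); stands on the bench with one long side tucked about 30 mm under the tray's open edge, 8 mm below the deck's underside; about 0.9 kg
- blank1: plain dark steel key blank, a solid block 45 x 25 x 14 mm (body x, y, z), about 120 g, lying flat on the tray with its 45 mm length roughly along the open edge (up to 0.6 rad either way); origin at the centre of its underside
- blank2: plain dark steel key blank, a solid block 45 x 25 x 14 mm (body x, y, z), about 120 g, lying flat on the tray with its 45 mm length roughly along the open edge (up to 0.6 rad either way); origin at the centre of its underside
- blank3: plain dark steel key blank, a solid block 45 x 25 x 14 mm (body x, y, z), about 120 g, lying flat on the tray with its 45 mm length roughly along the open edge (up to 0.6 rad either way); origin at the centre of its underside
- blank4: plain dark steel key blank, a solid block 45 x 25 x 14 mm (body x, y, z), about 120 g, lying flat on the tray with its 45 mm length roughly along the open edge (up to 0.6 rad either way); origin at the centre of its underside
- reject: the rejected key blank: same block 45 x 25 x 14 mm but with a red painted top, lying flat on the tray; origin at the centre of its underside; must stay put
- master: setting master standing on the tray: polished steel disc 36 mm across and 22 mm high with a brass grip 22 mm across above it, 44 mm high in all; origin at the centre of its underside; must stay put
- oil: yellow oil bottle, 64 mm across, 170 mm high, standing on the bench; origin at the centre of its underside
- spanner: steel spanner lying flat on the bench, about 180 mm long along its x; origin at the underside of its middle
- brush: parts brush lying on the bench, about 200 mm long along its x; origin at the underside of its middle
- micrometer: green-framed micrometer lying flat on the bench, about 150 mm long along its x, 18 mm high; origin at bench level in the middle of its C-shaped frame
- wheel: grey grinding wheel lying flat on the bench, 100 mm across, 25 mm thick; origin at the centre of its underside
Not all that is in view belongs to the job. Leave any yellow look-alike of the blank2 alone.

How it is judged (in metres and radians):
At the end, for the whole second after the job is handed in: All four plain blanks lie at rest inside the basket, below its rim; the reject and the master are within 15 mm of where they started, the master upright, and the basket within 30 mm of where it stood (x of blank1 in the frame of basket between -0.146 and 0.146 m and y of blank1 in the frame of basket between -0.096 and 0.096 m and height (world z) of each of blank1, blank2, blank3, blank4 below 0.06 m and linear speed of each of blank1, blank2, blank3, blank4 below 0.03 m/s and x of blank2 in the frame of basket between -0.146 and 0.146 m and y of blank2 in the frame of basket between -0.096 and 0.096 m and x of blank3 in the frame of basket between -0.146 and 0.146 m and y of blank3 in the frame of basket between -0.096 and 0.096 m and x of blank4 in the frame of basket between -0.146 and 0.146 m and y of blank4 in the frame of basket between -0.096 and 0.096 m and distance of each of reject, master from where it was at the start of the episode below 0.015 m and angle between master's own z axis and vertical below 0.1 rad and distance of basket from where it was at the start of the episode below 0.03 m); the robot touches nothing.
It fails at once if a blank is lifted more than 30 mm off the deck (height (world z) of any of blank1, blank2, blank3, blank4 above 0.11 m).
It fails at once if a blank is pinched, or pressed with more than 25 N by the fingers (contact force between the fingers and blank1 above 25 N or contact force between the fingers and blank2 above 25 N or contact force between the fingers and blank3 above 25 N or contact force between the fingers and blank4 above 25 N).
It fails at once if the reject or the master is shifted by more than 15 mm or tipped (distance of any of reject, master from where it was at the start of the episode above 0.015 m or angle between master's own z axis and vertical above 0.3 rad).
It fails at once if the basket is shifted by more than 30 mm (distance of basket from where it was at the start of the episode above 0.03 m).
It fails at once if something else on the bench is shifted by more than 30 mm (distance of any of oil, spanner, brush, micrometer, wheel from where it was at the start of the episode above 0.03 m).
It also fails if it takes over 72 s, if anything falls off the work surface, if the arm or the gripper's body presses on something with over 40 N, if the wrist force passes 120 N, or if a joint passes its speed limit or range.

## Robot

A 6-joint arm with a two-finger parallel gripper is mounted at the origin on the work surface. World frame = base frame: x ahead of the robot, y to its left, z up, the work surface at z = 0. Lengths are in m, angles in degrees, forces in N, time in s.
With the tool pointing down it reaches from about 0.275 to 0.75 m from the base axis. Payload 10.2 kg.
Tool frame: the origin (TCP) lies at the very end of the fingers, on their centre line; the grasp point (between the pads) lies 19 mm behind it; z points along the fingers, y is the line along which they close (so a half turn about z gives the same grasp; the last joint's range is limited). The gripper opens to 85 mm and grips with 20 to 120 N. Pads are 22 mm wide; open, the fingers measure 114 mm over their backs; the gripper's body (76 mm by 85 mm) begins 54 mm behind the grasp point. The pads swing forward as they close: fully open they stand 13 mm farther back than shut.
Start: joints at [-88.43, 17.928, 85.812, -0, 76.261, -12.8], TCP at [0.13, -0.509, 0.231] pointing down, gripper open.
Joint ranges: [-168.41, 168.41], [-55.51, 124.54], [10.69, 146.95], [-70.63, 250.63], [1, 178], [-165.06, 165.06]. Speed limits (degrees/s): [136.94, 136.94, 172.46, 180, 180, 180].

## Interface

Orientations are given as [roll, pitch, yaw] about the fixed x, y, z axes, in that order (R = Rz(yaw) Ry(pitch) Rx(roll)).
In Python, from cell import * gives the robot as it stands. The module is installed in compiled form; this text tells all that it offers.
- The arm moves only by the tool drive_tool, never from a script. Its argument "motion" is a list of rows, each a list of 3 entries, a list of its own where there are three numbers: the opening, from 0 (shut) to 1 (fully open), then the shift along the tool's x, y, z each as a share of 500 mm, from -1 to 1, then the turn, a rotation vector about the tool's x, y, z each as a share of 45 degrees, from -1 to 1. A call has 1 to 8 rows; each row shifts and turns the commanded pose from where the row before left it, along the tool's axes as they then stand; what a row does not reach is not made up. A row lasts 1/8 s, in which the tool goes at most 62.5 mm and 10.7 degrees, less where a joint would pass 70% of its speed; a pose out of reach is approached as far as the arm can. A call with a number of a shift or a turn outside -1 to 1 is refused whole. A call with a gripper value outside its range is refused whole. The fingers move at their own pace and stop on an object; "squeeze" is the grip in N (left out, the last holds). Time passes only in rows, so rows that do not move let the fingers close. It gives the time, the measured TCP pose, the force, the opening and the grip force at its end, in the units of the state.
- get_state(): the state, without advancing time (a new reading comes with each control period).
- snapshot(name): name is "scene" or "side" or "wrist"; returns the picture (480x640x3 uint8, red, green, blue); there is no depth.
- camera_params(name): a dict with "fx", "fy", "cx", "cy" (pixels), "world_to_cam" (4x4, takes a point from world to camera coordinates). Camera axes: x right, y down, z forward; pixel columns grow to the right and rows downward; lengths in m; the calibration is good to about 2 mm. A picture is of the moment at which its call begins: read the wrist's pose just before it. camera_params takes no time and is no camera call; for the wrist camera it gives the pose at the moment of the call.
- sign_off(): hands the job in; it is judged then, once.
The state is a dict: "time": time; "qpos": joint angles; "joint_velocities": joint speeds; "joint_torque": joint torques, N m; "ee_pos": TCP position; "tcp_rot": TCP orientation; "force": force on the tool from outside, world axes, zero at the start; "wrist_torque": the same for the moment, N m; "finger_gap": finger opening in m; "finger_force": force on a finger pad.
Only numpy, scipy, OpenCV 4.12 (cv2) and the standard library are available. Lean on these libraries where they do the work, as an engineer would, in place of code of your own. Each camera call takes 0.05 s, during which the arm holds its last target. There are 200 camera calls.

## Working session

There is one attempt and no reset: what is moved stays moved. The work goes in short steps, Python scripts to look and compute and a tool call to move; the robot and the scene stay as the last step left them, time stands still between calls to the robot, and variables do not carry over. Pictures are saved under pics/ and viewed, at most 10 in all, crops included, and the job is handed in when it is done.

Besides the shell and the picture viewer there is one more tool, called after "Request:" as name(argument=value, ...), one argument or row to a line, values as JSON. drive_tool: Moves the arm, as the interface text tells. Its arguments: {"type":"object","properties":{"motion":{"type":"array","items":{"type":"array"}},"squeeze":{"type":"number"}},"required":["motion"]}

```bash
mkdir -p pics; python3 - <<'E'
from cell import *
import cv2, numpy as np
s=get_state(); print(s['time'],s['ee_pos'],s['tcp_rot'],s['finger_gap'])
a=[]
for n in ["scene","side","wrist"]:
    im=snapshot(n); cv2.imwrite(f"pics/{n}0.png",im[:,:,::-1]); 
    p=camera_params(n); print(n,p['fx'],p['fy'],p['cx'],p['cy'],np.round(p['world_to_cam'],4).tolist())
E
```

```text
0.0 [ 0.13026637 -0.50830026  0.23071042] [-1.79924760e+02 -1.87952632e-02  1.43676024e+01] 0.08573210772251674
scene 478.7635813315039 478.7635813315039 316.901316051019 244.39983456522273 [[-0.8593, 0.5115, -0.0075, 0.5386], [0.3836, 0.6345, -0.671, -0.1551], [-0.3385, -0.5795, -0.7414, 1.4181], [0.0, 0.0, 0.0, 1.0]]
side 489.0221882723868 489.0221882723868 328.5340160897743 241.96556082638713 [[-0.998, -0.0635, -0.0013, 0.6193], [-0.0414, 0.6673, -0.7436, 0.1141], [0.0481, -0.742, -0.6686, 1.5395], [0.0, 0.0, 0.0, 1.0]]
wrist 398.2979373726592 398.2979373726592 320.6834031470937 237.9580979058592 [[0.2487, -0.9686, -0.0022, -0.5231], [-0.9244, -0.238, 0.2979, -0.0389], [-0.2891, -0.072, -0.9546, 0.3799], [0.0, 0.0, 0.0, 1.0]]
```

View pics/scene0.png

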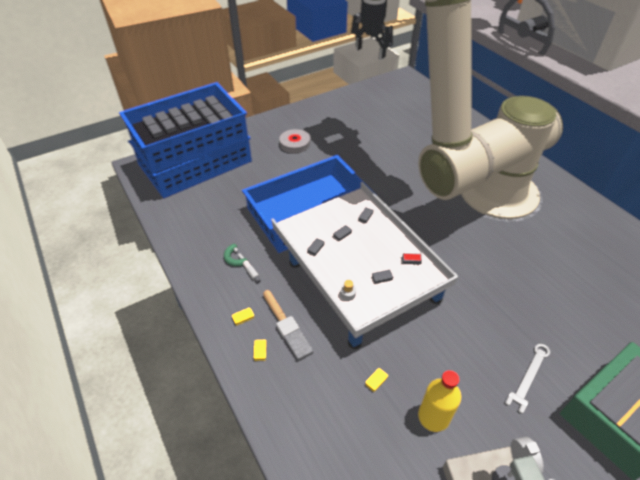

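View pics/side0.png

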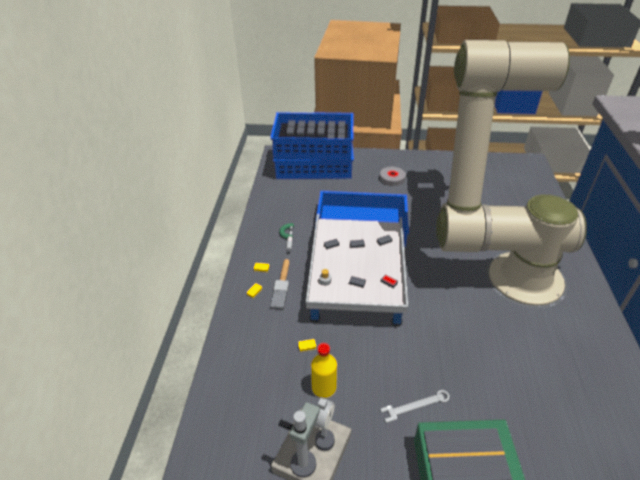

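```bash
cat > h.py <<'E'
from cell import *
import cv2, numpy as np
def ray(n,uv,z,P=None):
    p=P or camera_params(n); T=np.array(p['world_to_cam']); R,t=T[:3,:3],T[:3,3]
    uv=np.atleast_2d(uv).astype(float)
    d=np.c_[(uv[:,0]-p['cx'])/p['fx'],(uv[:,1]-p['cy'])/p['fy'],np.ones(len(uv))]@R
    c=-R.T@t
    return (c+d*((z-c[2])/d[:,2])[:,None])[:,:2]
ROI={"scene":[[288,228],[362,200],[440,272],[358,315]],"side":[[320,224],[405,224],[404,298],[312,298]]}
def find(n,im):
    m=np.zeros(im.shape[:2],np.uint8); cv2.fillConvexPoly(m,np.array(ROI[n]),1)
    hsv=cv2.cvtColor(im,cv2.COLOR_RGB2HSV)
    dark=((hsv[...,2]<125)&(m>0)).astype(np.uint8)
    out=[]
    k,l,s,c=cv2.connectedComponentsWithStats(dark)
    for i in range(1,k):
        if s[i,4]>25:
            ys,xs=np.where(l==i)
            w=ray(n,np.c_[xs,ys],0.09); mu=w.mean(0)
            e,v=np.linalg.eigh(np.cov((w-mu).T)); a=np.degrees(np.arctan2(v[1,1],v[0,1]))%180
            out.append((np.round(c[i]),s[i,4],np.round(mu,4),round(a,1),im[l==i].mean(0).astype(int)))
    return out
E
python3 - <<'E'
from h import *
crops=[]
for n,(x,y,w,h) in {"scene":(240,150,220,200),"side":(290,185,140,145)}.items():
    im=cv2.imread(f"pics/{n}0.png")[:,:,::-1]
    for o in find(n,im): print(n,*o)
    c=im[y:y+h,x:x+w,::-1]; crops.append(cv2.resize(c,(400,int(h*400/w)),interpolation=cv2.INTER_CUBIC))
H=max(c.shape[0] for c in crops)
cv2.imwrite("pics/c1.png",np.hstack([cv2.copyMakeBorder(c,0,H-c.shape[0],0,0,0) for c in crops]))
E
```

```text
scene [364. 219.] 46 [ 0.4602 -0.0426] 11.5 [98 96 99]
scene [341. 235.] 69 [ 0.5419 -0.0233] 176.9 [98 96 99]
scene [314. 250.] 58 [ 0.6232 -0.0159] 11.4 [ 99  98 100]
scene [411. 262.] 60 [0.4492 0.1323] 145.1 [88 82 84]
scene [381. 279.] 77 [0.5394 0.1384] 153.1 [96 94 96]
scene [346. 297.] 30 [0.6338 0.1393] 121.2 [113 111 111]
side [396. 230.] 194 [ 0.408  -0.1019] 110.7 [ 88  91 104]
side [384. 240.] 84 [ 0.449  -0.0512] 33.5 [ 97  98 103]
side [402. 269.] 85 [0.3991 0.0715] 89.9 [114 111 111]
side [331. 244.] 83 [ 0.6143 -0.0233] 32.7 [ 97  98 102]
side [356. 244.] 82 [ 0.535  -0.0284] 15.3 [ 96  97 101]
side [357. 282.] 105 [0.5302 0.1341] 164.1 [ 96  97 102]
side [323. 282.] 29 [0.6267 0.1416] 169.2 [107 108 109]
side [388. 284.] 43 [0.4403 0.1352] 153.7 [95 82 85]
```

View pics/c1.png

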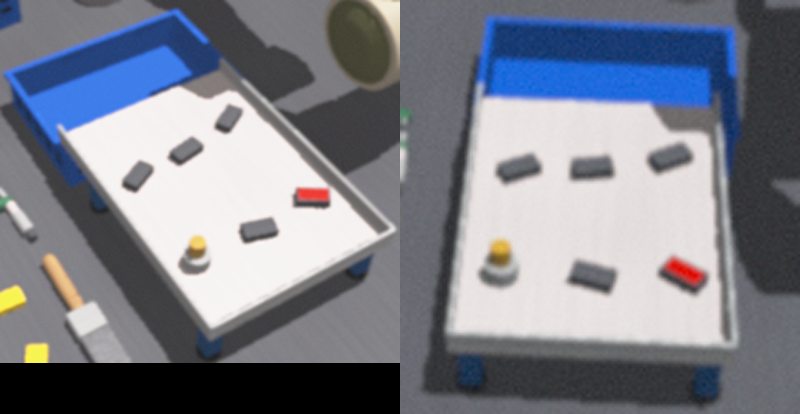

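```bash
sed -i 's/<125/<165/' h.py; python3 - <<'E'
from h import *
for n in ["scene","side"]:
    im=cv2.imread(f"pics/{n}0.png")[:,:,::-1]
    for o in find(n,im): print(n,*o)
print(ray("scene",[[274,220],[354.4,328.8],[455.6,277.6],[361,183]],.103).round(3))
print(ray("side",[[319,219.3],[401,221.7]],.08).round(3), ray("side",[[307,303],[407,304]],.103).round(3))
E
```

```text
scene [365. 215.] 140 [ 0.4516 -0.0512] 31.6 [120 118 121]
scene [342. 233.] 166 [ 0.5368 -0.0293] 13.7 [117 115 118]
scene [315. 247.] 170 [ 0.6168 -0.0237] 30.0 [120 117 121]
scene [410. 261.] 88 [0.4503 0.1303] 136.6 [107  95  97]
scene [382. 277.] 212 [0.5332 0.133 ] 169.0 [118 115 119]
scene [347. 293.] 111 [0.6275 0.131 ] 72.2 [129 119 107]
side [399. 247.] 461 [ 0.4037 -0.0264] 93.5 [114 114 120]
side [384. 240.] 114 [ 0.449  -0.0518] 40.2 [109 109 113]
side [331. 244.] 109 [ 0.6139 -0.0246] 36.5 [107 107 111]
side [357. 244.] 115 [ 0.5342 -0.0299] 14.1 [109 109 113]
side [324. 279.] 101 [0.6262 0.1305] 94.9 [130 123 111]
side [357. 282.] 135 [0.5297 0.1332] 161.2 [106 106 111]
side [388. 283.] 70 [0.4399 0.1335] 160.8 [115  93  95]
[[ 0.665 -0.145]
 [ 0.669  0.223]
 [ 0.4    0.229]
 [ 0.399 -0.149]]
[[ 0.662 -0.154]
 [ 0.39  -0.158]] [[0.664 0.234]
 [0.393 0.22 ]]
```

View pics/wrist0.png

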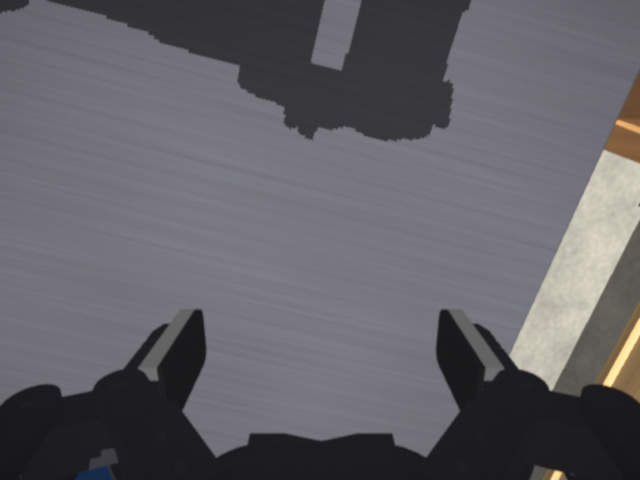

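The crop shows four plain dark blanks. In the scene picture, three are near the edge at (366,215), (342,233) and (315,247), and one is back at (382,277) between the red-topped reject (411,260) and the master (348,290). The yellow look-alikes are on the bench, and the wrist view shows only bench. First I'll turn the tool so the closing line runs along the open edge, with the fingers nearly shut.

Request:
drive_tool(
  motion=[
    [0.2,[0,0,0],[0,0,-0.23]],
    [0.2,[0,0,0],[0,0,-0.23]],
    [0.2,[0,0,0],[0,0,-0.23]],
    [0.2,[0,0,0],[0,0,-0.23]],
    [0.2,[0,0,0],[0,0,-0.23]],
    [0.2,[0,0,0],[0,0,-0.23]],
    [0.2,[0,0,0],[0,0,-0.23]],
    [0.2,[0,0,0],[0,0,-0.07]],
  ],
)

```text
time: 1.15
ee_pos: [0.1303, -0.5084, 0.231]
tcp_rot: [-180.0, -0.0, 90.2]
force: [-1.1, -0.3, 0.0]
finger_gap: 0.017
finger_force: 0.0
```

Request:
drive_tool(
  motion=[
    [0.2,[0.1,0.064,-0.02],[0,0,0]],
    [0.2,[0.1,0.064,0],[0,0,0]],
    [0.2,[0.1,0.064,0],[0,0,0]],
    [0.2,[0.1,0.064,0],[0,0,0]],
    [0.2,[0.1,0.064,0],[0,0,0]],
    [0.2,[0.1,0.064,0],[0,0,0]],
    [0.2,[0.1,0.064,0],[0,0,0]],
    [0.2,[0.1,0.064,0],[0,0,0]],
  ],
)

```text
time: 2.15
ee_pos: [0.3872, -0.1069, 0.2414]
tcp_rot: [180.0, 0.0, 90.0]
force: [0.5, -0.2, 0.1]
finger_gap: 0.0172
finger_force: 0.0
```

Request:
drive_tool(
  motion=[
    [0.2,[0.1,0.064,0],[0,0,0]],
    [0.2,[0.1,0.064,0],[0,0,0]],
    [0.2,[0,0,0],[0,0,0]],
    [0.2,[0,0,0],[0,0,0]],
  ],
)

```text
time: 2.65
ee_pos: [0.4502, -0.009, 0.241]
tcp_rot: [-180.0, 0.0, 90.0]
force: [-0.5, -0.4, 0.1]
finger_gap: 0.0173
finger_force: 0.0
```

```bash
python3 - <<'E'
from h import *
P=camera_params("wrist");im=snapshot("wrist");cv2.imwrite("pics/w1.png",im[:,:,::-1]);np.save("w1.npy",P['world_to_cam'])
print(get_state()['ee_pos'],get_state()['time'])
E
```

```text
[ 0.45015573 -0.00949808  0.24117978] 2.7
```

View pics/w1.png

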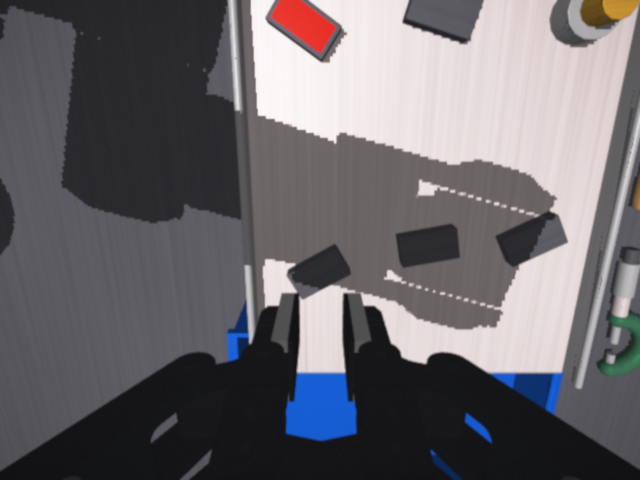

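```bash
python3 - <<'E'
from h import *
P=camera_params("wrist");P['world_to_cam']=np.load("w1.npy")
print(ray("",[[319,270],[428,245],[532,239],[305,26],[443,14]],.094,P).round(4))
print(ray("",[[290,270],[343,250],[398,238],[456,230],[498,240],[552,216]],.094,P).round(4).tolist())
print(ray("",[[300,374],[560,374],[257,180],[590,240]],.08,P).round(4))
E
```

```text
[[ 0.4487 -0.0479]
 [ 0.532  -0.0273]
 [ 0.6107 -0.0225]
 [ 0.4397  0.1231]
 [ 0.5291  0.1301]]
[[0.4261, -0.0479], [0.4671, -0.0314], [0.5088, -0.0217], [0.5522, -0.0154], [0.585, -0.0233], [0.6228, -0.0044]]
[[ 0.4316 -0.1532]
 [ 0.6634 -0.153 ]
 [ 0.4014  0.0202]
 [ 0.6649 -0.0277]]
```

The wrist view shows the three front blanks at (319,270), (428,245) and (532,239), and the open edge at row 374. All agree with the earlier fixes. I'll lower behind the first blank.

Request:
drive_tool(
  motion=[
    [0.2,[0.016,0,0.05],[0,0,0]],
    [0.2,[0.014,0,0.07],[0,0,0]],
    [0.2,[0,0,0.07],[0,0,0]],
    [0.2,[0,0,0.06],[0,0,0]],
    [0.2,[0,0,0.04],[0,0,0]],
    [0.2,[0,0,0.022],[0,0,0]],
    [0.2,[0,0,0],[0,0,0]],
  ],
)

```text
time: 3.58
ee_pos: [0.4503, 0.0056, 0.0852]
tcp_rot: [-180.0, -0.0, 89.9]
force: [-0.4, -1.2, 0.3]
finger_gap: 0.0174
finger_force: 0.0
```

Request:
drive_tool(
  motion=[
    [0.2,[-0.016,0,0],[0,0,0]],
    [0.2,[-0.012,0,0],[0,0,0]],
    [0.2,[-0.012,0,0],[0,0,0]],
    [0.2,[-0.012,0,0],[0,0,0]],
    [0.2,[-0.014,0,0],[0,0,0]],
    [0.2,[-0.016,0,0],[0,0,0]],
    [0.2,[-0.016,0,0],[0,0,0]],
    [0.2,[-0.016,0,0],[0,0,0]],
  ],
)

```text
time: 4.58
ee_pos: [0.4505, -0.0513, 0.0853]
tcp_rot: [-180.0, -0.0, 90.0]
force: [-0.5, 1.5, 1.6]
finger_gap: 0.0171
finger_force: 0.5
```

Request:
drive_tool(
  motion=[
    [0.2,[-0.016,0,0],[0,0,0]],
    [0.2,[-0.016,0,0],[0,0,0]],
    [0.2,[-0.016,0,0],[0,0,0]],
    [0.2,[-0.016,0,0],[0,0,0]],
    [0.2,[-0.016,0,0],[0,0,0]],
    [0.2,[-0.016,0,0],[0,0,0]],
    [0.2,[-0.016,0,0],[0,0,0]],
    [0.2,[-0.016,0,0],[0,0,0]],
  ],
)

```text
time: 5.58
ee_pos: [0.4505, -0.1153, 0.0853]
tcp_rot: [180.0, 0.0, 90.0]
force: [0.4, 1.5, -0.4]
finger_gap: 0.0175
finger_force: 0.3
```

Request:
drive_tool(
  motion=[
    [0.2,[-0.016,0,0],[0,0,0]],
    [0.2,[-0.016,0,0],[0,0,0]],
    [0.2,[-0.016,0,0],[0,0,0]],
    [0.2,[-0.016,0,0],[0,0,0]],
    [0.2,[-0.016,0,0],[0,0,0]],
    [0.2,[-0.016,0,0],[0,0,0]],
    [0.2,[-0.016,0,0],[0,0,0]],
    [0.2,[0,0,-0.02],[0,0,0]],
  ],
)

```text
time: 6.58
ee_pos: [0.4501, -0.171, 0.0952]
tcp_rot: [-179.9, -0.0, 89.9]
force: [-0.3, 1.2, 0.3]
finger_gap: 0.017
finger_force: 0.0
```

```bash
python3 - <<'E'
from h import *
o=[cv2.resize(snapshot(n)[150:340,240:460,::-1] if n=="scene" else snapshot(n)[150:340,240:460,::-1],(400,345)) for n in ("scene","side")]
cv2.imwrite("pics/a.png",np.hstack(o))
E
```

```text
(no output)
```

View pics/a.png

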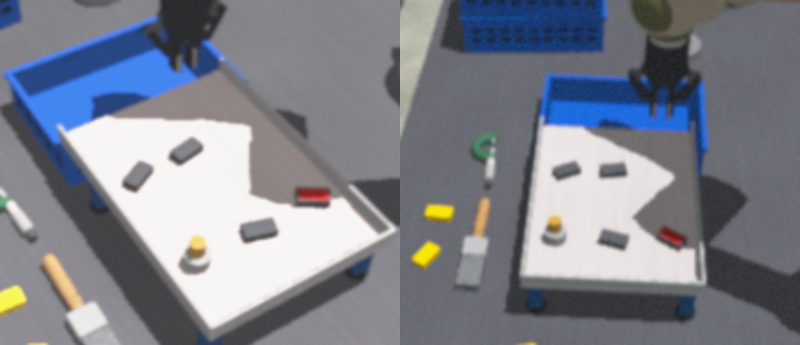

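The first blank is off the tray and hidden in the basket, and the rest is unchanged. Next is the middle one.

Request:
drive_tool(
  motion=[
    [0.2,[0,0,-0.09],[0,0,0]],
    [0.2,[0.05,0.03,0],[0,0,0]],
    [0.2,[0.09,0.04,0],[0,0,0]],
    [0.2,[0.1,0.04,0],[0,0,0]],
    [0.2,[0.09,0.036,0],[0,0,0]],
    [0.2,[0.048,0.02,0],[0,0,0]],
    [0.2,[0,0,0.06],[0,0,0]],
    [0.2,[0,0,0.05],[0,0,0]],
  ],
)

```text
time: 7.68
ee_pos: [0.5334, 0.019, 0.0846]
tcp_rot: [180.0, 0.0, 90.0]
force: [0.4, 1.0, 0.1]
finger_gap: 0.0173
finger_force: 0.0
```

Request:
drive_tool(
  motion=[
    [0.2,[0,0,0],[0,0,0]],
    [0.2,[-0.012,0,0],[0,0,0]],
    [0.2,[-0.012,0,0],[0,0,0]],
    [0.2,[-0.012,0,0],[0,0,0]],
    [0.2,[-0.012,0,0],[0,0,0]],
    [0.2,[-0.014,0,0],[0,0,0]],
    [0.2,[-0.016,0,0],[0,0,0]],
    [0.2,[-0.016,0,0],[0,0,0]],
  ],
)

```text
time: 8.68
ee_pos: [0.5336, -0.0293, 0.0853]
tcp_rot: [180.0, -0.0, 90.0]
force: [-0.6, 1.5, -0.2]
finger_gap: 0.017
finger_force: 0.6
```

Request:
drive_tool(
  motion=[
    [0.2,[-0.016,0,0],[0,0,0]],
    [0.2,[-0.016,0,0],[0,0,0]],
    [0.2,[-0.016,0,0],[0,0,0]],
    [0.2,[-0.016,0,0],[0,0,0]],
    [0.2,[-0.016,0,0],[0,0,0]],
    [0.2,[-0.016,0,0],[0,0,0]],
    [0.2,[-0.016,0,0],[0,0,0]],
    [0.2,[-0.016,0,0],[0,0,0]],
  ],
)

```text
time: 9.68
ee_pos: [0.5335, -0.0933, 0.0853]
tcp_rot: [-180.0, -0.0, 90.0]
force: [0.7, 1.7, 1.0]
finger_gap: 0.017
finger_force: 0.6
```

Request:
drive_tool(
  motion=[
    [0.2,[-0.016,0,0],[0,0,0]],
    [0.2,[-0.016,0,0],[0,0,0]],
    [0.2,[-0.016,0,0],[0,0,0]],
    [0.2,[-0.016,0,0],[0,0,0]],
    [0.2,[-0.016,0,0],[0,0,0]],
    [0.2,[-0.016,0,0],[0,0,0]],
    [0.2,[-0.016,0,0],[0,0,0]],
    [0.2,[-0.016,0,0],[0,0,0]],
  ],
)

```text
time: 10.68
ee_pos: [0.5334, -0.1574, 0.0853]
tcp_rot: [-180.0, 0.0, 90.0]
force: [1.4, 0.2, -0.5]
finger_gap: 0.0172
finger_force: 0.0
```

Request:
drive_tool(
  motion=[
    [0.2,[-0.016,0,0],[0,0,0]],
    [0.2,[-0.016,0,0],[0,0,0]],
    [0.2,[0,0,-0.02],[0,0,0]],
    [0.2,[0,0,-0.09],[0,0,0]],
    [0.2,[0,0,0],[0,0,0]],
  ],
)

```text
time: 11.3
ee_pos: [0.535, -0.1734, 0.144]
tcp_rot: [179.7, 0.2, 90.0]
force: [0.6, -0.6, -0.2]
finger_gap: 0.0171
finger_force: 0.0
```

Request:
drive_tool(
  motion=[
    [0.2,[0.06,0.03,0],[0,0,0]],
    [0.2,[0.09,0.034,0],[0,0,0]],
    [0.2,[0.1,0.036,0],[0,0,0]],
    [0.2,[0.09,0.034,0],[0,0,0]],
    [0.2,[0.056,0.02,0],[0,0,0]],
    [0.2,[0,0,0.06],[0,0,0]],
    [0.2,[0,0,0.05],[0,0,0]],
    [0.2,[0,0,0],[0,0,0]],
  ],
)

```text
time: 12.3
ee_pos: [0.6094, 0.0256, 0.0834]
tcp_rot: [-179.8, -0.0, 90.0]
force: [-1.1, 0.4, -0.7]
finger_gap: 0.0171
finger_force: 0.0
```

Request:
drive_tool(
  motion=[
    [0.2,[-0.012,0,0],[0,0,0]],
    [0.2,[-0.012,0,0],[0,0,0]],
    [0.2,[-0.012,0,0],[0,0,0]],
    [0.2,[-0.012,0,0],[0,0,0]],
    [0.2,[-0.012,0,0],[0,0,0]],
    [0.2,[-0.014,0,0],[0,0,0]],
    [0.2,[-0.016,0,0],[0,0,0]],
    [0.2,[-0.016,0,0],[0,0,0]],
  ],
)

```text
time: 13.3
ee_pos: [0.6105, -0.0284, 0.0853]
tcp_rot: [180.0, -0.0, 90.0]
force: [-0.9, 0.8, -0.2]
finger_gap: 0.0171
finger_force: 0.4
```

Request:
drive_tool(
  motion=[
    [0.2,[-0.016,0,0],[0,0,0]],
    [0.2,[-0.016,0,0],[0,0,0]],
    [0.2,[-0.016,0,0],[0,0,0]],
    [0.2,[-0.016,0,0],[0,0,0]],
    [0.2,[-0.016,0,0],[0,0,0]],
    [0.2,[-0.016,0,0],[0,0,0]],
    [0.2,[-0.016,0,0],[0,0,0]],
    [0.2,[-0.016,0,0],[0,0,0]],
  ],
)

```text
time: 14.3
ee_pos: [0.6105, -0.0924, 0.0853]
tcp_rot: [-180.0, -0.0, 90.0]
force: [0.0, 1.5, 0.9]
finger_gap: 0.0169
finger_force: 0.5
```

Request:
drive_tool(
  motion=[
    [0.2,[-0.016,0,0],[0,0,0]],
    [0.2,[-0.016,0,0],[0,0,0]],
    [0.2,[-0.016,0,0],[0,0,0]],
    [0.2,[-0.016,0,0],[0,0,0]],
    [0.2,[-0.016,0,0],[0,0,0]],
    [0.2,[-0.016,0,0],[0,0,0]],
    [0.2,[-0.016,0,0],[0,0,0]],
    [0.2,[-0.016,0,0],[0,0,0]],
  ],
)

```text
time: 15.3
ee_pos: [0.6104, -0.1564, 0.0852]
tcp_rot: [-180.0, 0.0, 90.0]
force: [-0.1, 0.5, 1.1]
finger_gap: 0.0169
finger_force: 0.0
```

Request:
drive_tool(
  motion=[
    [0.2,[-0.016,0,0],[0,0,0]],
    [0.2,[-0.016,0,0],[0,0,0]],
    [0.2,[0,0,-0.02],[0,0,0]],
    [0.2,[0,0,-0.1],[0,0,0]],
    [0.2,[0.06,-0.04,-0.08],[0,0,0]],
    [0.2,[0.1,-0.04,-0.06],[0,0,0]],
    [0.2,[0.1,-0.04,0],[0,0,0]],
    [0.2,[0.1,-0.04,0],[0,0,0]],
  ],
)

```text
time: 16.3
ee_pos: [0.5298, 0.0099, 0.2165]
tcp_rot: [179.9, 0.0, 90.0]
force: [-0.2, 0.9, 0.5]
finger_gap: 0.0169
finger_force: 0.0
```

Request:
drive_tool(
  motion=[
    [0.2,[0.09,0,0],[0,0,0]],
    [0.2,[0,0,0],[0,0,0]],
    [0.2,[0,0,0],[0,0,0]],
  ],
)

```text
time: 16.68
ee_pos: [0.5307, 0.053, 0.2158]
tcp_rot: [180.0, 0.0, 90.0]
force: [0.8, -0.3, 0.6]
finger_gap: 0.017
finger_force: 0.0
```

```bash
python3 - <<'E'
from h import *
P=camera_params("wrist");im=snapshot("wrist");cv2.imwrite("pics/w2.png",im[:,:,::-1]);np.save("w2.npy",P['world_to_cam'])
print(get_state()['ee_pos'])
E
```

```text
[0.53071507 0.05254461 0.21558949]
```

View pics/w2.png

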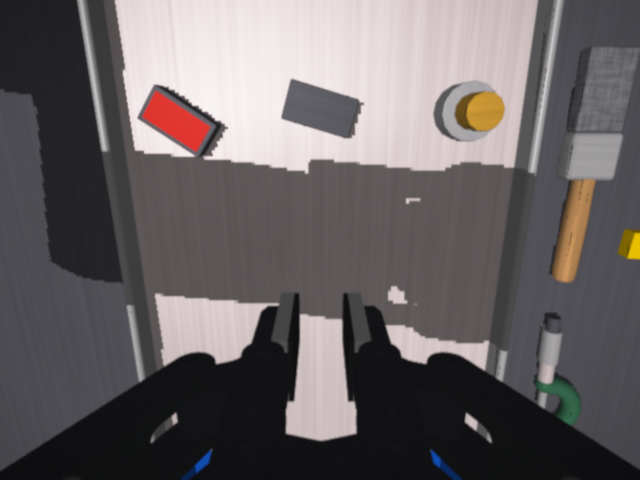

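```bash
python3 - <<'E'
from h import *
P=camera_params("wrist");P['world_to_cam']=np.load("w2.npy")
print(ray("",[[291,80],[358,97],[350,135],[283,117],[320,107],[221,125],[441,110]],.094,P).round(4))
E
```

```text
[[0.5122 0.1502]
 [0.5539 0.1403]
 [0.5494 0.1173]
 [0.5067 0.1284]
 [0.5301 0.1344]
 [0.467  0.1235]
 [0.6065 0.1326]]
```

The tray's front is clear. The last blank is at (320,107), clear of the reject (right corner 221,125) and the master (left side 441,110). I'll lower behind it and sweep.

Request:
drive_tool(
  motion=[
    [0.2,[0.08,0,0],[0,0,0]],
    [0.2,[0.1,0,0],[0,0,0]],
    [0.2,[0.066,0,0],[0,0,0]],
    [0.2,[0,0,0.06],[0,0,0]],
    [0.2,[0,0,0.08],[0,0,0]],
    [0.2,[0,0,0.08],[0,0,0]],
    [0.2,[0,0,0.041],[0,0,0]],
    [0.2,[0,0,0],[0,0,0]],
  ],
)

```text
time: 17.73
ee_pos: [0.5303, 0.1751, 0.0837]
tcp_rot: [-179.8, 0.0, 89.9]
force: [-0.4, 0.3, 0.4]
finger_gap: 0.017
finger_force: 0.0
```

Request:
drive_tool(
  motion=[
    [0.2,[-0.012,0,0],[0,0,0]],
    [0.2,[-0.012,0,0],[0,0,0]],
    [0.2,[-0.012,0,0],[0,0,0]],
    [0.2,[-0.012,0,0],[0,0,0]],
    [0.2,[-0.012,0,0],[0,0,0]],
    [0.2,[-0.014,0,0],[0,0,0]],
    [0.2,[-0.016,0,0],[0,0,0]],
    [0.2,[-0.016,0,0],[0,0,0]],
  ],
)

```text
time: 18.73
ee_pos: [0.5306, 0.1227, 0.0848]
tcp_rot: [180.0, -0.0, 90.0]
force: [-0.1, 1.9, 0.9]
finger_gap: 0.0167
finger_force: 0.6
```

Request:
drive_tool(
  motion=[
    [0.2,[-0.016,0,0],[0,0,0]],
    [0.2,[-0.016,0,0],[0,0,0]],
    [0.2,[-0.016,0,0],[0,0,0]],
    [0.2,[-0.016,0,0],[0,0,0]],
    [0.2,[-0.016,0,0],[0,0,0]],
    [0.2,[-0.016,0,0],[0,0,0]],
    [0.2,[-0.016,0,0],[0,0,0]],
    [0.2,[-0.016,0,0],[0,0,0]],
  ],
)

```text
time: 19.73
ee_pos: [0.5306, 0.0587, 0.0848]
tcp_rot: [180.0, -0.0, 90.0]
force: [0.1, 1.0, 1.3]
finger_gap: 0.0172
finger_force: 0.6
```

Request:
drive_tool(
  motion=[
    [0.2,[-0.016,0,0],[0,0,0]],
    [0.2,[-0.016,0,0],[0,0,0]],
    [0.2,[-0.016,0,0],[0,0,0]],
    [0.2,[-0.016,0,0],[0,0,0]],
    [0.2,[-0.016,0,0],[0,0,0]],
    [0.2,[-0.016,0,0],[0,0,0]],
    [0.2,[-0.016,0,0],[0,0,0]],
    [0.2,[-0.016,0,0],[0,0,0]],
  ],
)

```text
time: 20.72
ee_pos: [0.5305, -0.0053, 0.0848]
tcp_rot: [-180.0, -0.0, 90.0]
force: [0.4, 0.6, 0.3]
finger_gap: 0.0174
finger_force: 0.6
```

Request:
drive_tool(
  motion=[
    [0.2,[-0.016,0,0],[0,0,0]],
    [0.2,[-0.016,0,0],[0,0,0]],
    [0.2,[-0.016,0,0],[0,0,0]],
    [0.2,[-0.016,0,0],[0,0,0]],
    [0.2,[-0.016,0,0],[0,0,0]],
    [0.2,[-0.016,0,0],[0,0,0]],
    [0.2,[-0.016,0,0],[0,0,0]],
    [0.2,[-0.016,0,0],[0,0,0]],
  ],
)

```text
time: 21.72
ee_pos: [0.5305, -0.0693, 0.0848]
tcp_rot: [-180.0, -0.0, 90.0]
force: [-0.2, 1.9, 0.6]
finger_gap: 0.0173
finger_force: 0.6
```

Another 102 mm to go. Then I'll lift and move toward the basket's side to look in with the wrist camera.

Request:
drive_tool(
  motion=[
    [0.2,[-0.016,0,0],[0,0,0]],
    [0.2,[-0.016,0,0],[0,0,0]],
    [0.2,[-0.016,0,0],[0,0,0]],
    [0.2,[-0.016,0,0],[0,0,0]],
    [0.2,[-0.016,0,0],[0,0,0]],
    [0.2,[-0.016,0,0],[0,0,0]],
    [0.2,[-0.016,0,0],[0,0,0]],
    [0.2,[-0.016,0,0],[0,0,0]],
  ],
)

```text
time: 22.72
ee_pos: [0.5305, -0.1334, 0.0848]
tcp_rot: [-180.0, 0.0, 90.0]
force: [-0.3, 0.7, 0.6]
finger_gap: 0.0168
finger_force: 0.2
```

Request:
drive_tool(
  motion=[
    [0.2,[-0.016,0,0],[0,0,0]],
    [0.2,[-0.016,0,0],[0,0,0]],
    [0.2,[-0.016,0,0],[0,0,0]],
    [0.2,[-0.016,0,0],[0,0,0]],
    [0.2,[-0.014,0,0],[0,0,0]],
    [0.2,[0,0,-0.02],[0,0,0]],
    [0.2,[0,0,-0.1],[0,0,0]],
    [0.2,[0,0,-0.1],[0,0,0]],
  ],
)

```text
time: 23.72
ee_pos: [0.5303, -0.1715, 0.1968]
tcp_rot: [-180.0, -0.0, 90.0]
force: [0.1, -0.2, -0.1]
finger_gap: 0.0171
finger_force: 0.0
```

Request:
drive_tool(
  motion=[
    [0.2,[-0.08,0,-0.1],[0,0,0]],
    [0.2,[-0.1,0,-0.02],[0,0,0]],
    [0.2,[-0.1,0,0],[0,0,0]],
    [0.2,[-0.05,0,0],[0,0,0]],
    [0.2,[0,0,0],[0,0,0]],
    [0.2,[0,0,0],[0,0,0]],
  ],
)

```text
time: 24.48
ee_pos: [0.5305, -0.3349, 0.2541]
tcp_rot: [180.0, -0.0, 90.0]
force: [0.8, -0.4, -0.4]
finger_gap: 0.0171
finger_force: 0.0
```

```bash
python3 - <<'E'
from h import *
w=snapshot("wrist");c=snapshot("scene")
o=np.hstack([cv2.resize(w,(400,300)),cv2.resize(c[150:330,240:480],(400,300))])
cv2.imwrite("pics/f.png",o[:,:,::-1]); print(get_state()['ee_pos'])
for n in("scene","side"):
    for q in find(n,snapshot(n)): print(n,*q)
E
```

```text
[ 0.5306741  -0.33468479  0.25411776]
scene [369. 229.] 1874 [ 0.4711 -0.0082] 86.1 [140 132 130]
scene [410. 262.] 78 [0.45  0.131] 138.7 [106  95  96]
scene [346. 293.] 104 [0.6277 0.1309] 72.5 [134 123 110]
side [386. 249.] 1898 [ 0.4449 -0.014 ] 89.3 [109 106 108]
side [324. 280.] 98 [0.6262 0.1307] 96.4 [129 122 110]
side [388. 283.] 70 [0.4404 0.1332] 159.3 [115  93  95]
```

View pics/f.png

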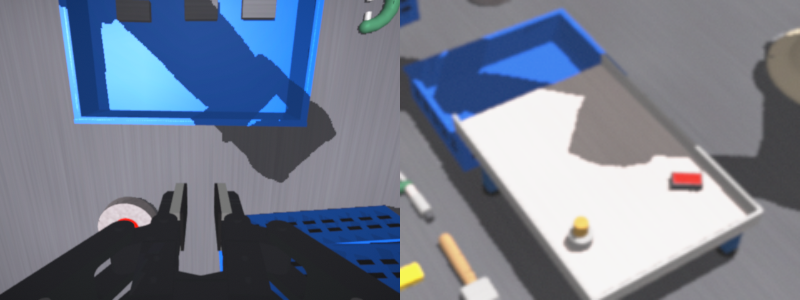

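Three blanks show in the basket at (133,8), (200,8) and (258,8). The reject and the master haven't moved. I'll take one more look further in for the fourth.

Request:
drive_tool(
  motion=[
    [0.2,[0.08,0,0],[0,0,0]],
    [0.2,[0.06,0,0],[0,0,0]],
    [0.2,[0,0,0],[0,0,0]],
    [0.2,[0,0,0],[0,0,0]],
  ],
)

```text
time: 25.18
ee_pos: [0.5305, -0.2662, 0.2538]
tcp_rot: [180.0, 0.0, 90.0]
force: [0.2, -0.1, 0.0]
finger_gap: 0.0172
finger_force: 0.0
```

```bash
python3 - <<'E'
from h import *
cv2.imwrite("pics/g.png",snapshot("wrist")[:,:,::-1]); s=get_state(); print(s['ee_pos'],s['time'])
E
```

```text
[ 0.53040018 -0.2664377   0.25358779] 25.225
```

View pics/g.png

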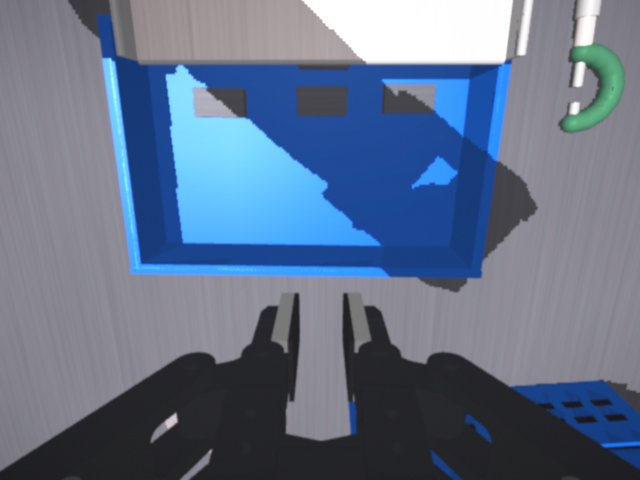

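A dark edge at (323,67) is the fourth blank, just under the tray's lip. I'll tilt the camera to see under it.

Request:
drive_tool(
  motion=[
    [0.2,[0,0,0],[0,0.22,0]],
    [0.2,[0,0,0],[0,0.22,0]],
    [0.2,[0,0,0],[0,0.22,0]],
    [0.2,[0,0,0],[0,0.22,0]],
    [0.2,[0,0,0],[0,0,0]],
    [0.2,[0,0,0],[0,0,0]],
  ],
)

```text
time: 25.98
ee_pos: [0.5306, -0.2659, 0.2539]
tcp_rot: [180.0, -39.4, 90.0]
force: [-0.8, 0.1, -0.6]
finger_gap: 0.0171
finger_force: 0.0
```

```bash
python3 - <<'E'
from h import *
P=camera_params("wrist");cv2.imwrite("pics/k.png",snapshot("wrist")[:,:,::-1]); np.save("k.npy",P['world_to_cam']); s=get_state(); print(s['ee_pos'],s['tcp_rot'],s['time'])
E
```

```text
[ 0.5306844  -0.26548283  0.25443517] [179.91195257 -39.38005844  90.06834957] 26.025
```

View pics/k.png

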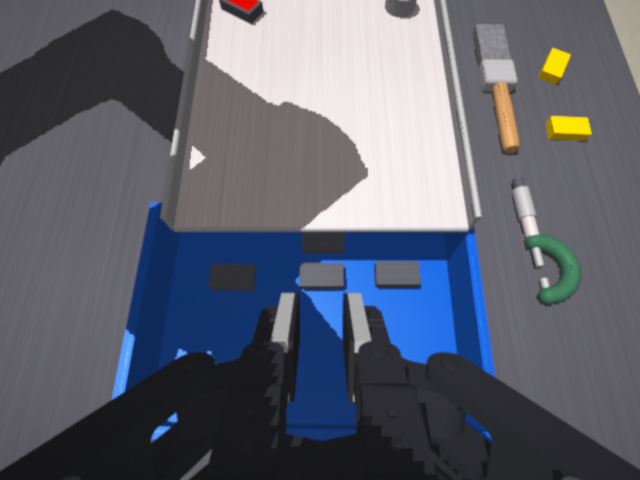

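The fourth blank, at (323,242), is inside the basket against its back wall, next to the other three in a row at (232,277), (322,275) and (398,275). All four lie low and still, and the robot isn't touching anything, so I'm handing in.

```bash
python3 -c "
from cell import *
print(sign_off())"
```

```text
the job is handed in; nothing more can be done
None
```

I swept all four plain blanks over the open edge into the basket and handed the job in after about 26 s; the reject, master and basket looked undisturbed in the last pictures, and the sign-off gave no verdict.

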